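# Open the dummy-load box and clear out its resistors

### The job

First make the load box safe by turning its isolator knob clockwise until it clicks over to off; then swing all four turn buttons well aside, lift the freed access panel out by its handle and lay it flat, handle up, on the middle of the black rubber mat. After that take every ceramic resistor block out of the bay and lay it in the low grey parts tray, leaving the isolator off, the buttons aside and the other things on the bench where they are.

Things in the scene. Friction and masses are not known exactly. Their poses are not given: they have to be found in the camera images.
- loadbox: Dummy-load box: low grey metal case fixed on the bench, 70 mm high. Origin at bench height under the centre of its bay; the case spans x -95..95, y -188..118 mm from it, z up. The bay is a well 120 mm (x) by 166 mm (y), its flat floor at z 32; the panel covers it, flush with the top. The top's -y strip carries the isolator knob (x 0, y -153) between two terminals 19 mm high at x -70 and 70.
- panel: Access panel: bare aluminium plate 130 mm (x) by 176 mm (y) by 6 mm, about 0.3 kg, loose in its rebate with 2 mm of play all round, held down only by the four turn buttons. Origin at the centre of its underside, z up. On top a black bridge handle along y: bar 100 mm long, 14 mm wide (x), 12 mm thick, its centre 34 mm above the origin, on legs at y -40 and 40, 22 mm clear beneath.
- isolator_grip (a point): Grip of the isolator, a black bar knob on the case top: bar 42 mm long (along this point's x, which turns with the knob), 13 mm wide, from 10 to 31 mm above the case top; below it a round skirt 44 mm across. This point is on the turning axis, 21 mm above the case top; z up.
- isolator (a joint): Angle of the isolator knob, rad, growing clockwise seen from above: 0 = on, 1.4 = off. A snap-action detent spring holds it at either end; it resists with about 0.14 N m at first, easing to nothing half way (0.7), and then clicks over to the other end by itself.
- tray: The parts tray: a loose low grey open tray 200 mm (x) by 150 mm (y) by 30 mm high, walls and floor 4 mm, about 0.45 kg. Origin at the centre of its underside, z up.
- mat: A black rubber mat lying fixed on the bench, 200 mm (x) by 220 mm (y), 3 mm thick. Origin at the centre of its underside, z up.
- button_near_left_pivot (a point): Pivot of the black turn button on the case's -x side, +y end, 7 mm above the case top, 18 mm outside the panel's edge and 55 mm from its middle. The button is a round-ended bar 14 mm wide, from 1 to 13 mm above the case top, reaching 7 mm behind the pivot and 34.5 mm ahead of it along this point's x axis, which turns with the button; z up.
- button_near_left (a joint): Angle of that turn button, rad: 0 = nose straight in over the panel, anticlockwise from above positive, stops at -1.75 and 1.75; either way will do. Held by friction only (0.03 N m), it stays where left. Beyond 1.2 either way it is clear of the panel; at 1.57 it lies along the case edge.
- button_near_right_pivot (a point): The same for the identical turn button on the case's -x side, -y end.
- button_near_right (a joint): The same for the button on the case's -x side, -y end.
- button_far_left_pivot (a point): The same for the identical turn button on the case's +x side, +y end.
- button_far_left (a joint): The same for the button on the case's +x side, +y end.
- button_far_right_pivot (a point): The same for the identical turn button on the case's +x side, -y end.
- button_far_right (a joint): The same for the button on the case's +x side, -y end.
- resistor1: A cream ceramic power-resistor block, 60 mm (its x) by 18 by 18 mm, 45 g, loose. Origin at its centre. Two to four such blocks lie flat on the floor of the bay at the start, two by two, long side along the case's y, about 28 mm of room on either long side; absent ones read None.
- resistor2: Another such resistor block; may be absent.
- resistor3: Another such resistor block; may be absent.
- resistor4: Another such resistor block; may be absent.
- cassette: A cream cassette case, 109 by 70 by 16 mm. A bystander: leave it where it is. Origin at its underside.
- spool: A grey solder spool standing upright, 54 mm across, 42 mm high. A bystander: leave it where it is. Origin at its underside.
- hemostat: A steel hemostat lying flat, about 145 mm long, 8 mm thick. A bystander: leave it where it is. Origin at its underside.
- pump: A yellow desoldering pump lying flat, about 190 mm long, 22 mm thick. A bystander: leave it where it is. Origin at its underside.
- screwdriver: A wooden-handled screwdriver lying flat, about 200 mm long. A bystander: leave it where it is. Origin at its underside.
- meter: A small black meter lying flat, 140 by 72 by 38 mm. A bystander: leave it where it is. Origin at its underside.
Not all that is in view belongs to the job. What is shaped like the panel but blue is not meant.

How it is judged (in metres and radians):
On the way, in this order (a step that is already met when the one before it is completed fails the run):
1. The isolator knob is clicked over to off (past 1.2 rad) (value of joint isolator above 1.2 rad), for 0.2 s.
2. All four turn buttons are swung clear of the panel (more than 1.2 rad either way), the isolator still off (value of joint isolator above 1.2 rad and (value of joint button_near_left above 1.2 rad or value of joint button_near_left below -1.2 rad) and (value of joint button_near_right above 1.2 rad or value of joint button_near_right below -1.2 rad) and (value of joint button_far_left above 1.2 rad or value of joint button_far_left below -1.2 rad) and (value of joint button_far_right above 1.2 rad or value of joint button_far_right below -1.2 rad)), for 0.2 s.
3. The panel is out and lies flat on the mat, handle up (horizontal distance between panel and mat below 0.05 m and height (world z) of panel below 0.008 m and angle between panel's own z axis and vertical below 0.06 rad and linear speed of panel below 0.02 m/s), for 0.3 s.
At the end, for the whole second after the job is handed in: Isolator past 1.2 rad; all four turn buttons over 1.2 rad aside; panel flat and still on the mat, handle up, its centre within 50 mm of the mat's; every resistor block present at rest inside the tray; bystanders within 40 mm of their places (all of step 2 and all of step 3 and x of resistor1 in the frame of tray between -0.095 and 0.095 m and y of resistor1 in the frame of tray between -0.07 and 0.07 m and z of resistor1 in the frame of tray between 0.005 and 0.045 m and linear speed of each of resistor1, resistor2, resistor3, resistor4 below 0.02 m/s and x of resistor2 in the frame of tray between -0.095 and 0.095 m and y of resistor2 in the frame of tray between -0.07 and 0.07 m and z of resistor2 in the frame of tray between 0.005 and 0.045 m and x of resistor3 in the frame of tray between -0.095 and 0.095 m and y of resistor3 in the frame of tray between -0.07 and 0.07 m and z of resistor3 in the frame of tray between 0.005 and 0.045 m and x of resistor4 in the frame of tray between -0.095 and 0.095 m and y of resistor4 in the frame of tray between -0.07 and 0.07 m and z of resistor4 in the frame of tray between 0.005 and 0.045 m and distance of each of cassette, spool, hemostat, pump, screwdriver, meter from where it was at the start of the episode below 0.04 m); the robot touches nothing.
It fails at once if A bystander is knocked more than 40 mm from its place (distance of any of cassette, spool, hemostat, pump, screwdriver, meter from where it was at the start of the episode above 0.04 m).
Of resistor1, resistor2, resistor3, resistor4 only 2 to 4 are there at a start; the rules pass over those that are not, and their reading is None.
At some moment in a run one of tray may be knocked a few centimetres aside while the robot is not near it.
Once in a run the grip may slacken for a moment while it holds something.
It also fails if it takes over 200 s, if anything falls off the work surface, if the arm or the gripper's body presses on something with over 40 N, if the wrist force passes 120 N, or if a joint passes its speed limit or range.

### The arm

A 6-joint arm with a two-finger parallel gripper is mounted at the origin on the work surface. World frame = base frame: x ahead of the robot, y to its left, z up, the work surface at z = 0. Lengths are in m, angles in degrees, forces in N, time in s.
With the tool pointing down it reaches from about 0.425 to 0.95 m from the base axis. Payload 14.7 kg.
Tool frame: the origin (TCP) lies between the finger pads; the fingertips stand 22 mm ahead of it and the grasp point (between the pads) lies 3 mm ahead of it; y points along the fingers, z is the direction in which the jaws open and shut, and the axes are right-handed (so a half turn about y gives the same grasp; the last joint's range is limited). The gripper opens to 85 mm and grips with 20 to 120 N. Pads are 22 mm wide; open, the fingers measure 114 mm over their backs; the gripper's body (76 mm by 85 mm) begins 54 mm behind the grasp point. The pads swing forward as they close: fully open they stand 13 mm farther back than shut.
Start: joints at [-69.706, 27.513, 91.461, -0, 61.026, -2.67], TCP at [0.254, -0.598, 0.253] pointing down, gripper open.
Joint ranges: [-157.49, 157.49], [-46.99, 117.5], [13.45, 153.17], [-89.5, 269.5], [5.16, 153.95], [-167.48, 167.48]. Speed limits (degrees/s): [108.29, 108.29, 136.94, 172.46, 172.46, 172.46].

### API

Orientations are given as a 3x3 rotation matrix whose columns are the frame's x, y, z axes.
In Python, from bench import observe, grab_frame, robot, boxes_of, landmark_of gives the robot as it stands.
- The arm moves only by the shell command python3 -m jog 'ROWS' [FORCE]. ROWS is text: rows parted by semicolons, each of 7 numbers parted by spaces: the closure, from -1 (fully open) to 1 (shut), so that 0 is half open, then the shift along the world's x, y, z in cm, then the turn, a rotation vector about the world's x, y, z in degrees. In form: gripper dx dy dz ax ay az; .... A call has 1 to 20 rows; each row is the pose to reach, as a shift and turn from the pose commanded when the call began; what a row does not reach only later rows make up. A row lasts 1/10 s, in which the tool goes at most 50 mm and 8.59 degrees, less where a joint would pass 70% of its speed; a pose out of reach is approached as far as the arm can. A call with a gripper value outside its range is refused whole. The fingers move at their own pace and stop on an object; FORCE is the grip in N (left out, the last holds). Time passes only in rows, so rows that repeat a pose let the fingers close. It gives the time, the measured TCP pose, the force and the opening at its end, in the units of the state.
- observe(): the state, without advancing time (a new reading comes with each control period).
- grab_frame(name): name is "side" or "top"; returns a dict with "image" (420x560x3 uint8, red, green, blue), "depth" (420x560 float32, m along the optical axis (not along the pixel's ray), 0 where there is no reading), "fovy" (degrees; the focal length in pixels is half the picture's height over the tangent of half this angle, whatever the lens; pixels are square), "cx", "cy" (the principal point, pixels), "camera_from_world" (4x4, takes a point from world to camera coordinates). Camera axes: x right, y up, looking along -z (the intrinsics and any distortion apply to the point x, -y, -z); pixel columns grow to the right and rows downward; lengths in m; the calibration is good to about 2 mm. A picture is of the moment at which its call begins.
- robot.hand_in(): hands the job in, once; it reports no verdict.
Trained networks look in the newest picture that a camera, given by its name, has taken for a name from the list of things; names that differ only in an ending like _2 or _b are one class to them, and where a whole thing is asked for, a point or a joint stands for the part that bears it (a point fixed in the world has none). Each returns a list of dicts, best first, with "score" (0 to 1); they miss things now and then, are a little off and sometimes report something else, mostly with a low value. They report only what shows in the picture. A call takes as long as a camera call. They do not tell look-alikes from the thing itself.
- boxes_of(query, camera): "uv" ([column, row] in pixels, amid what is visible of it).
- landmark_of(query, camera): "uv" ([column, row] in pixels: a listed point, or the origin of a listed thing).
The state is a dict: "clock": time; "q": joint angles; "joint_vel": joint speeds; "joint_efforts": joint torques, N m; "tcp_pos": TCP position; "eef_rot": TCP orientation; "ft_force": force on the tool from outside, world axes, zero at the start; "ft_torque": the same for the moment, N m; "width": opening from 0.0 (shut) to 1.0 (fully open).
Only numpy, scipy, OpenCV 4.12 (cv2) and the standard library are available. Lean on these libraries where they do the work, as an engineer would, in place of code of your own. Each camera call takes 0.05 s, during which the arm holds its last target.

## Working session

There is one attempt and no reset: what is moved stays moved. The work goes in short steps, Python scripts to look and compute and a shell command to move; the robot and the scene stay as the last step left them, time stands still between calls to the robot, and variables do not carry over. Pictures are saved under pics/ and viewed, and the job is handed in when it is done.

```bash
ls; mkdir -p pics; python3 - <<'E'
from bench import observe, grab_frame
import cv2
o=observe();print({k:o[k] for k in('clock','tcp_pos','eef_rot','width')})
for n in('side','top'):
    f=grab_frame(n);print(n,f['fovy'],f['cx'],f['cy'],f['camera_from_world'],[k for k in f])
    cv2.imwrite(f'pics/{n}0.png',f['image'][:,:,::-1])
E
```

```text
pics
{'clock': 0.0, 'tcp_pos': array([ 0.25349285, -0.59811501,  0.2526744 ]), 'eef_rot': array([[-9.20742134e-01, -4.09260905e-04,  3.90171443e-01],
       [-3.90171652e-01,  1.13723692e-03, -9.20741434e-01],
       [-6.68938985e-05, -9.99999270e-01, -1.20678395e-03]]), 'width': 1.001272135931146}
side 50.08001611359269 281.10264797920667 210.09942024427627 [[ 0.82612337 -0.56322057 -0.01740044 -0.42180678]
 [ 0.44125635  0.62740608  0.64160302 -0.27430659]
 [-0.35044688 -0.5377213   0.76683948 -1.33654019]
 [ 0.          0.          0.          1.        ]] ['image', 'depth', 'fovy', 'cx', 'cy', 'camera_from_world']
top 50.17309011336597 281.08565435047217 203.89547713477583 [[ 0.01941385 -0.99973894 -0.01204816  0.00253437]
 [ 0.98786763  0.01732345  0.15432898 -0.5093828 ]
 [-0.15407997 -0.0148981   0.98794606 -1.42489781]
 [ 0.          0.          0.          1.        ]] ['image', 'depth', 'fovy', 'cx', 'cy', 'camera_from_world']
```

View pics/top0.png

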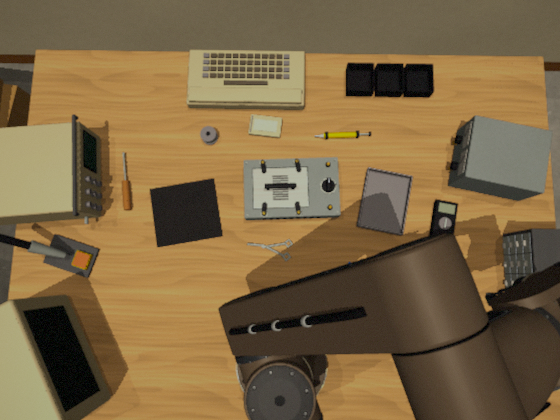

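View pics/side0.png

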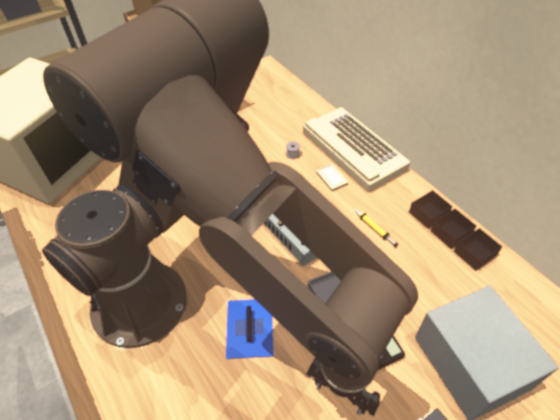

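```bash
cat > h.py <<'E'
import numpy as np,cv2
from bench import observe, grab_frame, robot, boxes_of, landmark_of
def cam(f):
    H=f['image'].shape[0];fl=H/2/np.tan(np.radians(f['fovy']/2))
    T=f['camera_from_world'];return fl,f['cx'],f['cy'],T[:3,:3],T[:3,3]
def onplane(f,uv,z):
    fl,cx,cy,R,t=cam(f);d=R.T@np.array([(uv[0]-cx)/fl,-(uv[1]-cy)/fl,-1.]);o=-R.T@t
    return o+d*(z-o[2])/d[2]
def proj(f,p):
    fl,cx,cy,R,t=cam(f);c=R@np.asarray(p,float)+t
    return np.array([cx+fl*c[0]/-c[2],cy-fl*c[1]/-c[2]])
def cloud(f):
    fl,cx,cy,R,t=cam(f);H,W=f['depth'].shape;u,v=np.meshgrid(np.arange(W),np.arange(H));d=f['depth']
    c=np.stack([(u-cx)/fl*d,-(v-cy)/fl*d,-d],-1);P=(c-t)@R;P[d==0]=np.nan;return P
def crop(f,x0,y0,x1,y1,s,name,marks=()):
    im=cv2.resize(f['image'][y0:y1,x0:x1,::-1],None,fx=s,fy=s,interpolation=cv2.INTER_CUBIC)
    for i,m in enumerate(marks):
        cv2.circle(im,(int((m[0]-x0+.5)*s),int((m[1]-y0+.5)*s)),4,(0,0,255),1)
    cv2.imwrite('pics/'+name,im)
E
python3 - <<'E'
from h import *
f=grab_frame('top');P=cloud(f)
crop(f,230,140,430,250,4,'box0.png')
pl={'loadbox':0,'panel':.064,'isolator_grip':.091,'tray':0,'mat':0,'button_near_left_pivot':.077,'button_near_right_pivot':.077,'button_far_left_pivot':.077,'button_far_right_pivot':.077}
for q,z in pl.items():
    for r in landmark_of(q,'top')[:4]:
        uv=r['uv'];print(q,np.round(r['score'],2),np.round(uv,1),np.round(onplane(f,uv,z),4),'depthz',np.round(P[int(round(uv[1])),int(round(uv[0]))],3))
E
```

```text
panel 0.59 [266.4 245.7] [0.3707 0.0555 0.064 ] depthz [0.373 0.059 0.01 ]
panel 0.33 [295.3 158.5] [ 0.656  -0.0318  0.064 ] depthz [ 0.657 -0.031  0.067]
tray 0.83 [382.3 203. ] [ 0.5244 -0.326   0.    ] depthz [ 0.524 -0.325  0.002]
mat 0.72 [322.4 181. ] [ 0.5961 -0.1254  0.    ] depthz [ 0.58  -0.118  0.076]
mat 0.71 [184.8 211.9] [0.4826 0.3349 0.    ] depthz [0.482 0.333 0.005]
mat 0.67 [301.2 211.2] [ 0.4919 -0.0552  0.    ] depthz [ 0.483 -0.052  0.068]
button_near_left_pivot 0.62 [264.8 211. ] [0.4797 0.0626 0.077 ] depthz [0.479 0.062 0.084]
button_near_right_pivot 0.51 [299.5 214.1] [ 0.4717 -0.0476  0.077 ] depthz [ 0.472 -0.049  0.075]
button_near_right_pivot 0.41 [184.7 210.7] [0.4761 0.3175 0.077 ] depthz [0.485 0.334 0.002]
button_far_left_pivot 0.45 [262.6 161. ] [0.6426 0.0738 0.077 ] depthz [0.641 0.072 0.083]
button_far_right_pivot 0.5 [293.9 160.6] [ 0.6455 -0.0272  0.077 ] depthz [ 0.646 -0.028  0.069]
```

View pics/box0.png

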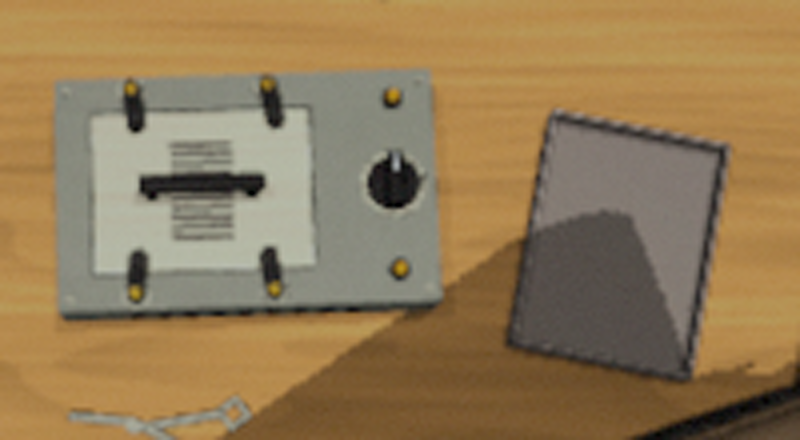

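```bash
cat > fitbox.py <<'E'
from h import *
from scipy.optimize import least_squares
f=grab_frame('top')
hsv=cv2.cvtColor(f['image'],cv2.COLOR_RGB2HSV)
m=((hsv[...,0]>15)&(hsv[...,0]<35)&(hsv[...,1]>140)&(hsv[...,2]>100)).astype(np.uint8)
# inside the case region only
m2=np.zeros_like(m);m2[157:218,243:340]=m[157:218,243:340]
n,l,s,c=cv2.connectedComponentsWithStats(m2)
B=[(tuple(np.round(c[i],1)),s[i,4]) for i in range(1,n)];print(B)
pts=np.array([[-83,55,83],[-83,-55,83],[83,55,83],[83,-55,83],[-70,-153,89],[70,-153,89]])/1000.
g=lambda p:np.array([proj(f,[p[0]+np.cos(p[2])*q[0]-np.sin(p[2])*q[1],p[1]+np.sin(p[2])*q[0]+np.cos(p[2])*q[1],q[2]]) for q in pts])
C=c[1:][s[1:,4]>2]
def res(p):
    G=g(p);return np.concatenate([(C[np.argmin(np.linalg.norm(C-x,axis=1))]-x) for x in G])
r=least_squares(res,[.56,.02,0.02],loss='soft_l1')
print('box pose',np.round(r.x,4),np.degrees(r.x[2]));print(np.round(r.fun.reshape(-1,2),2))
P=cloud(f)
k=(P[...,2]>.062)&(P[...,2]<.076)&(P[...,0]>.4)&(P[...,0]<.75)&(abs(P[...,1]+.03)<.25)
Q=P[k][:,:2].astype(np.float32);print('top z',np.median(P[k][:,2]));R=cv2.minAreaRect(Q);print(R)
k=(P[...,2]>.088)&(P[...,2]<.12)&(P[...,0]>.4)&(P[...,0]<.75)&(abs(P[...,1]+.03)<.25)
print('high',[ (np.round(P[k&(l2==i)].mean(0),3),(l2==i).sum()) for nn,l2 in [cv2.connectedComponents(k.astype(np.uint8))] for i in range(1,nn) if (l2==i).sum()>2])
E
python3 fitbox.py
```

```text
[((np.float64(250.7), np.float64(157.6)), np.int32(28)), ((np.float64(264.7), np.float64(157.6)), np.int32(11)), ((np.float64(272.0), np.float64(157.0)), np.int32(1)), ((np.float64(274.0), np.float64(157.0)), np.int32(1)), ((np.float64(281.0), np.float64(157.0)), np.int32(1)), ((np.float64(286.0), np.float64(157.0)), np.int32(5)), ((np.float64(292.5), np.float64(157.0)), np.int32(6)), ((np.float64(297.0), np.float64(157.0)), np.int32(1)), ((np.float64(338.8), np.float64(157.8)), np.int32(4)), ((np.float64(262.0), np.float64(161.7)), np.int32(7)), ((np.float64(296.3), np.float64(160.4)), np.int32(7)), ((np.float64(339.0), np.float64(169.0)), np.int32(17)), ((np.float64(328.0), np.float64(163.5)), np.int32(8)), ((np.float64(329.8), np.float64(206.5)), np.int32(10)), ((np.float64(243.0), np.float64(208.0)), np.int32(1)), ((np.float64(298.2), np.float64(211.5)), np.int32(10)), ((np.float64(263.3), np.float64(212.9)), np.int32(7)), ((np.float64(339.0), np.float64(217.0)), np.int32(1))]
box pose [0.5586 0.0153 0.0473] 2.7074093127570764
[[-0.2   0.07]
 [-0.11 -0.27]
 [-0.36  0.07]
 [-0.28 -0.19]
 [ 0.44 -0.01]
 [ 0.59  0.32]]
top z 0.06996356026137435
((0.5619106292724609, -0.02077607810497284), (0.19155950844287872, 0.3065650165081024), 2.7698190212249756)
high [(array([ 0.641, -0.033,  0.089]), np.int64(3)), (array([ 0.566, -0.138,  0.1  ]), np.int64(62)), (array([0.559, 0.014, 0.103]), np.int64(156)), (array([ 0.497, -0.142,  0.089]), np.int64(4))]
```

```bash
cat > mt.py <<'E'
from h import *
f=grab_frame('top');P=cloud(f);im=f['image'].astype(int)
m=(im.max(2)<45).astype(np.uint8);m[:, :140]=0;m[:,235:]=0;m[:170]=0;m[255:]=0
cs,_=cv2.findContours(m,cv2.RETR_EXTERNAL,cv2.CHAIN_APPROX_NONE);c=max(cs,key=cv2.contourArea)[:,0]
Q=np.array([onplane(f,p,.003)[:2] for p in c],np.float32);print('mat',cv2.minAreaRect(Q))
k=(P[...,2]>.018)&(P[...,2]<.045)&(P[...,0]>.38)&(P[...,0]<.66)&(P[...,1]<-.2)&(P[...,1]>-.43)
n,l,s,_=cv2.connectedComponentsWithStats(k.astype(np.uint8),connectivity=8)
for i in range(1,n):
    if s[i,4]>30: print('tray?',s[i,4],cv2.minAreaRect(P[l==i][:,:2].astype(np.float32)))
k=(P[...,2]>.095)&(P[...,2]<.11)&(np.hypot(P[...,0]-.566,P[...,1]+.138)<.035)
q=P[k][:,:2];print('bar',len(q),q.mean(0),cv2.minAreaRect(q.astype(np.float32)))
k=(P[...,2]>.098)&(P[...,2]<.12)&(np.hypot(P[...,0]-.56,P[...,1]-.014)<.08)
q=P[k][:,:2];print('handle',len(q),q.mean(0),cv2.minAreaRect(q.astype(np.float32)))
crop(f,295,150,345,220,9,'knob.png')
crop(f,230,210,330,290,7,'blue.png')
for n_ in ('resistor1','spool','cassette','hemostat','pump','screwdriver','meter'):
    print(n_,[(np.round(r['uv']),round(r['score'],2),np.round(P[int(r['uv'][1]),int(r['uv'][0])],3)) for r in boxes_of(n_,'top')[:2]])
E
python3 mt.py
```

```text
mat ((0.48160213232040405, 0.33154845237731934), (0.19465313851833344, 0.21614903211593628), 10.849303245544434)
tray? 372 ((0.5305213332176208, -0.3306950628757477), (0.15179786086082458, 0.20210011303424835), 79.037841796875)
bar 58 [ 0.5666649  -0.13811827] ((0.5675544738769531, -0.1384802609682083), (0.04234360530972481, 0.012729647569358349), 0.9905058145523071)
handle 143 [0.55941053 0.01489158] ((0.5597695708274841, 0.01393301784992218), (0.013933933340013027, 0.09758217632770538), 1.7693513631820679)
resistor1 []
spool [(array([207., 135.]), 0.77, array([0.741, 0.268, 0.042])), (array([262., 164.]), 0.73, array([0.631, 0.075, 0.084]))]
cassette [(array([266., 123.]), 0.87, array([0.795, 0.073, 0.016])), (array([298., 208.]), 0.48, array([ 0.491, -0.039,  0.081]))]
hemostat [(array([281., 188.]), 0.59, array([0.557, 0.013, 0.067])), (array([269., 246.]), 0.52, array([0.373, 0.053, 0.01 ]))]
pump [(array([339., 134.]), 0.8, array([ 0.757, -0.18 ,  0.014])), (array([129., 188.]), 0.42, array([0.559, 0.523, 0.026]))]
screwdriver []
meter [(array([443., 215.]), 0.88, array([ 0.483, -0.516,  0.03 ])), (array([127., 194.]), 0.43, array([0.536, 0.529, 0.022]))]
```

View pics/knob.png

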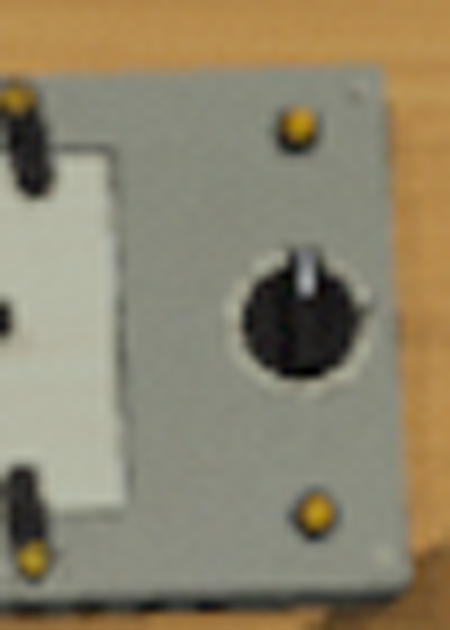

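```bash
python3 -m jog '0 31.3 45.96 0 0 0 159.5;0 31.3 45.96 0 0 0 159.5;0 31.3 45.96 0 0 0 159.5;0 31.3 45.96 0 0 0 159.5;0 31.3 45.96 0 0 0 159.5;0 31.3 45.96 0 0 0 159.5;0 31.3 45.96 0 0 0 159.5;0 31.3 45.96 0 0 0 159.5;0 31.3 45.96 0 0 0 159.5;0 31.3 45.96 0 0 0 159.5;0 31.3 45.96 0 0 0 159.5;0 31.3 45.96 0 0 0 159.5;0 31.3 45.96 0 0 0 159.5;0 31.3 45.96 0 0 0 159.5;0 31.3 45.96 0 0 0 159.5;0 31.3 45.96 0 0 0 159.5;0 31.3 45.96 0 0 0 159.5;0 31.3 45.96 0 0 0 159.5;0 31.3 45.96 0 0 0 159.5;0 31.3 45.96 0 0 0 159.5'
python3 - <<'E'
from h import *
o=observe();print(o['q'],o['tcp_pos'],np.degrees(np.arctan2(o['eef_rot'][1,2],o['eef_rot'][0,2])))
f=grab_frame('side');cv2.imwrite('pics/side1.png',f['image'][:,:,::-1])
E
```

```text
clock: 3.05
tcp_pos: [0.5666, -0.1389, 0.2533]
eef_rot: [[0.999, 0.0, -0.045], [0.045, -0.0, 0.999], [0.0, -1.0, -0.0]]
ft_force: [-0.2, -0.4, -0.0]
width: 0.505
[-1.67472517e+01  2.21859974e+01  1.00442002e+02 -4.30154344e-04
  5.73664610e+01 -1.09298503e+02] [ 0.56663665 -0.13886885  0.25333345] 92.55148326394118
```

View pics/side1.png

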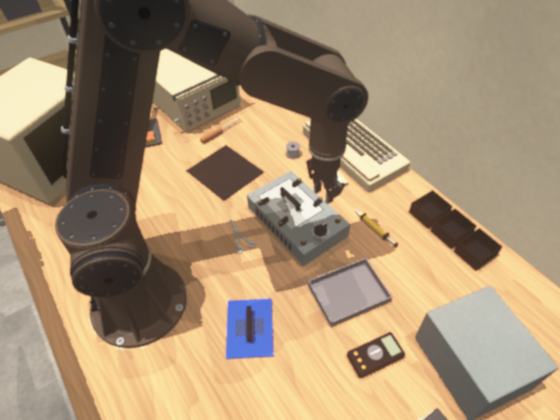

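```bash
python3 -m jog '0 0 0 -5 0 0 0;0 0 0 -9 0 0 0;0 0 0 -12 0 0 0;0 0 0 -13.5 0 0 0;0 0 0 -14.7 0 0 0;0 0 0 -14.7 0 0 0;1 0 0 -14.7 0 0 0;1 0 0 -14.7 0 0 0;1 0 0 -14.7 0 0 0;1 0 0 -14.7 0 0 0;1 0 0 -14.7 0 0 0;1 0 0 -14.7 0 0 0' 40
```

```text
clock: 4.3
tcp_pos: [0.5673, -0.1389, 0.1075]
eef_rot: [[0.999, 0.002, -0.043], [0.043, -0.0, 0.999], [0.002, -1.0, -0.0]]
ft_force: [-0.2, 2.5, 7.6]
width: 0.145
```

```bash
python3 -m jog '1 0 0 0.1 0 0 -7;1 0 0 0.1 0 0 -14;1 0 0 0.1 0 0 -21;1 0 0 0.1 0 0 -28;1 0 0 0.1 0 0 -35;1 0 0 0.1 0 0 -42;1 0 0 0.1 0 0 -49;1 0 0 0.1 0 0 -56;1 0 0 0.1 0 0 -63;1 0 0 0.1 0 0 -70;1 0 0 0.1 0 0 -76;1 0 0 0.1 0 0 -80;1 0 0 0.1 0 0 -80;1 0 0 0.1 0 0 -80'
```

```text
clock: 5.7
tcp_pos: [0.5667, -0.1395, 0.1076]
eef_rot: [[0.216, 0.001, 0.977], [-0.977, -0.001, 0.216], [0.001, -1.0, 0.0]]
ft_force: [0.0, -6.2, -7.0]
width: 0.139
```

```bash
python3 -m jog '0 0 0 0 0 0 0;0 0 0 0 0 0 0;0 0 0 0 0 0 0;0 0 0 4 0 0 0;0 0 0 8 0 0 -5;1 0 0 8 0 0 -10;1 0 0 8 0 0 -10'
cat >> h.py <<'E'
B0=np.array([.5594,.0148]);PSI=np.radians(2.73)
def b2w(x,y):
    c,s=np.cos(PSI),np.sin(PSI);return B0+np.array([c*x-s*y,s*x+c*y])/1000
def yaw():
    R=observe()['eef_rot'];return np.degrees(np.arctan2(R[1,2],R[0,2]))
def deltas(W,start=None):
    p=observe()['tcp_pos'][:2] if start is None else start
    for w in W: print(w,np.round((b2w(*w)-p)*100,2))
E
python3 - <<'E'
from h import *
o=observe();print(o['tcp_pos'],yaw(),o['width'])
f=grab_frame('side');crop(f,230,160,380,270,5,'off.png')
deltas([(-58,30),(-58,55),(-58,80),(-63,80)])
E
```

```text
clock: 6.4
tcp_pos: [0.5672, -0.139, 0.1886]
eef_rot: [[0.041, 0.002, 0.999], [-0.999, -0.001, 0.041], [0.001, -1.0, 0.002]]
ft_force: [0.5, 0.3, -0.6]
width: 0.166
[ 0.56724806 -0.13896005  0.18864167] 2.373236838453156 0.16646680737005318
(-58, 30) [-6.66 18.08]
(-58, 55) [-6.78 20.58]
(-58, 80) [-6.89 23.07]
(-63, 80) [-7.39 23.05]
```

View pics/off.png

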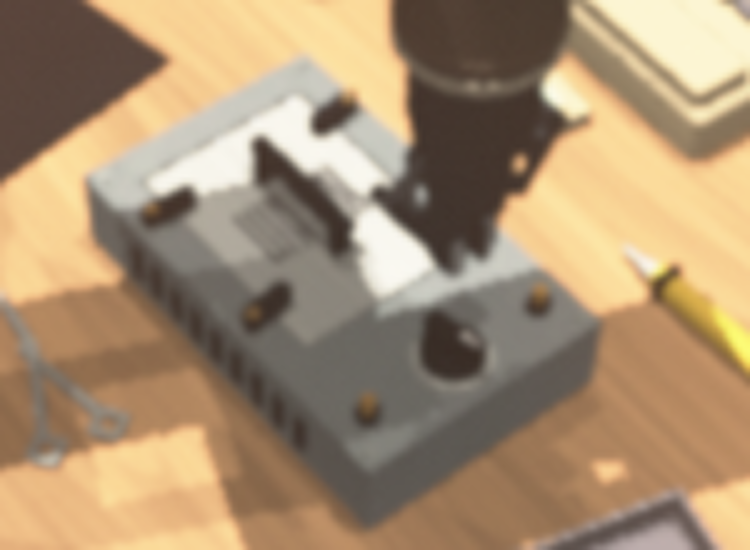

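```bash
python3 -m jog '1 -2 5 0 0 0 0;1 -4 10 0 0 0 0;1 -6 15 0 0 0 0;1 -6.66 18.08 0 0 0 0;1 -6.66 18.08 -4 0 0 0;1 -6.66 18.08 -7.5 0 0 0;1 -6.66 18.08 -8.8 0 0 0;1 -6.66 18.08 -8.8 0 0 0'
```

```text
clock: 7.25
tcp_pos: [0.4979, 0.0421, 0.0968]
eef_rot: [[0.046, -0.005, 0.999], [-0.999, -0.0, 0.046], [-0.0, -1.0, -0.005]]
ft_force: [0.2, -0.6, 1.1]
width: 0.002
```

```bash
python3 -m jog '1 0 0 0.2 0 0 0;1 -0.1 0.8 0.2 0 0 0;1 -0.1 1.6 0.2 0 0 0;1 -0.1 2.5 0.2 0 0 0;1 -0.15 3.3 0.2 0 0 0;1 -0.2 4.2 0.2 0 0 0;1 -0.23 5 0.2 0 0 0;1 -0.5 5 0.2 0 0 0;1 -0.75 5 0.2 0 0 0;1 -0.75 5 0.2 0 0 0'
python3 - <<'E'
from h import *
f=grab_frame('side');crop(f,230,160,380,270,5,'b1.png');f=grab_frame('top');crop(f,230,140,350,230,6,'b1t.png')
E
```

```text
clock: 8.25
tcp_pos: [0.492, 0.0918, 0.1013]
eef_rot: [[0.043, -0.0, 0.999], [-0.999, -0.0, 0.043], [0.0, -1.0, -0.0]]
ft_force: [1.5, 1.2, 0.1]
width: -0.002
```

View pics/b1.png

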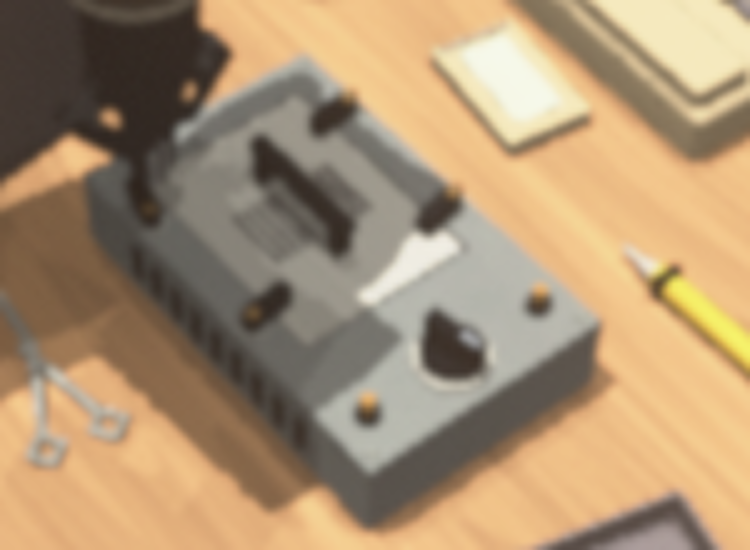

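View pics/b1t.png

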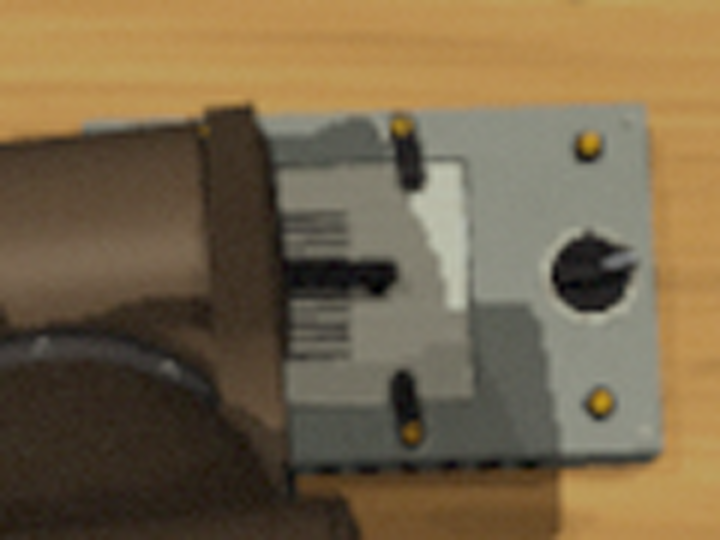

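```bash
python3 - <<'E'
from h import *
deltas([(-50,80),(-50,-25),(-58,-28),(-58,-80),(-63,-80),(-56,-80),(58,-28),(58,-80),(63,-80),(63,80)])
E
```

```text
(-50, 80) [1.35 0.07]
(-50, -25) [  1.85 -10.42]
(-58, -28) [  1.07 -10.76]
(-58, -80) [  1.31 -15.95]
(-63, -80) [  0.82 -15.97]
(-56, -80) [  1.51 -15.94]
(58, -28) [ 12.65 -10.2 ]
(58, -80) [ 12.9 -15.4]
(63, -80) [ 13.4  -15.37]
(63, 80) [12.64  0.61]
```

```bash
python3 -m jog '1 1.35 0 0 0 0 0;1 1.6 -5 0.5 0 0 0;1 1.6 -9.5 0.5 0 0 0;1 1.1 -10.7 0.3 0 0 0;1 1.1 -10.7 0 0 0 0;1 1.1 -11.5 0 0 0 0;1 1.15 -12.3 0 0 0 0;1 1.2 -13.1 0 0 0 0;1 1.25 -13.9 0 0 0 0;1 1.3 -14.7 0 0 0 0;1 1.3 -15.4 0 0 0 0;1 1.3 -15.95 0 0 0 0;1 1.0 -15.95 0 0 0 0;1 0.8 -15.95 0 0 0 0;1 0.8 -15.95 0 0 0 0;1 1.5 -15.95 0 0 0 0;1 1.5 -15.95 4 0 0 0;1 1.5 -15.95 7 0 0 0'
python3 - <<'E'
from h import *
f=grab_frame('side');crop(f,230,160,380,270,5,'b2.png')
deltas([(58,-28),(58,-80),(63,-80),(55,-80)]);print(observe()['tcp_pos'])
E
```

```text
clock: 10.15
tcp_pos: [0.5075, -0.0672, 0.1721]
eef_rot: [[0.043, -0.002, 0.999], [-0.999, 0.0, 0.043], [-0.001, -1.0, -0.002]]
ft_force: [1.1, -0.3, 0.1]
width: -0.001
(58, -28) [10.91  5.71]
(58, -80) [11.15  0.52]
(63, -80) [11.65  0.54]
(55, -80) [10.85  0.51]
[ 0.50960501 -0.06755044  0.17641505]
```

View pics/b2.png

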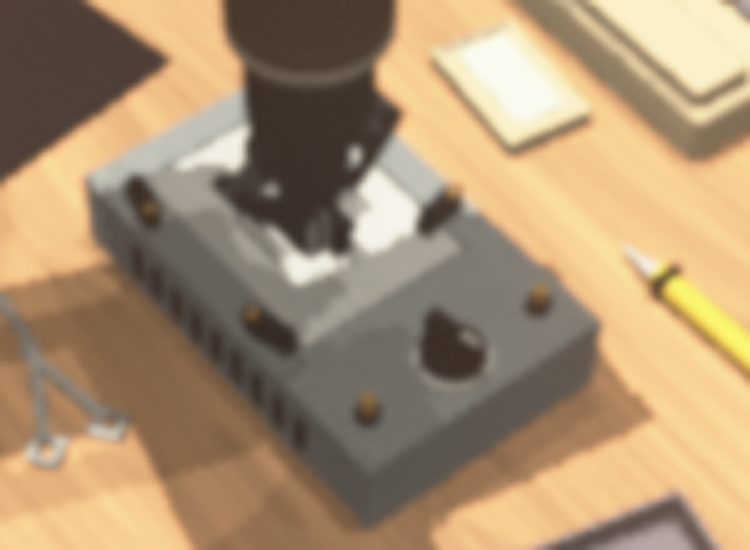

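```bash
python3 -m jog '1 4 2.2 0 0 0 0;1 8 4.2 0 0 0 0;1 10.9 5.7 0 0 0 0;1 10.9 5.7 -3.5 0 0 0;1 10.9 5.7 -6.5 0 0 0;1 10.9 5.7 -7.3 0 0 0;1 10.9 5.7 -7.5 0 0 0;1 10.9 4.8 -7.5 0 0 0;1 10.95 3.9 -7.5 0 0 0;1 11 3 -7.5 0 0 0;1 11.05 2.1 -7.5 0 0 0;1 11.1 1.2 -7.5 0 0 0;1 11.15 0.5 -7.5 0 0 0;1 11.4 0.5 -7.5 0 0 0;1 11.65 0.5 -7.5 0 0 0;1 11.65 0.5 -7.5 0 0 0;1 10.8 0.5 -7.5 0 0 0;1 10.5 1.5 -7 0 0 0;1 10.5 1.5 -7 0 0 0'
python3 - <<'E'
from h import *
f=grab_frame('side');crop(f,230,160,380,270,5,'b3.png')
deltas([(50,28),(58,28),(58,80),(63,80),(55,80)]);print(observe()['tcp_pos'])
E
```

```text
clock: 12.1
tcp_pos: [0.6119, -0.0512, 0.1019]
eef_rot: [[0.044, -0.0, 0.999], [-0.999, 0.0, 0.044], [-0.0, -1.0, -0.0]]
ft_force: [0.5, -0.2, 0.2]
width: 0.001
(50, 28) [-0.44  9.68]
(58, 28) [0.36 9.72]
(58, 80) [ 0.11 14.91]
(63, 80) [ 0.61 14.93]
(55, 80) [-0.19 14.9 ]
[ 0.61242861 -0.05162909  0.10180207]
```

View pics/b3.png

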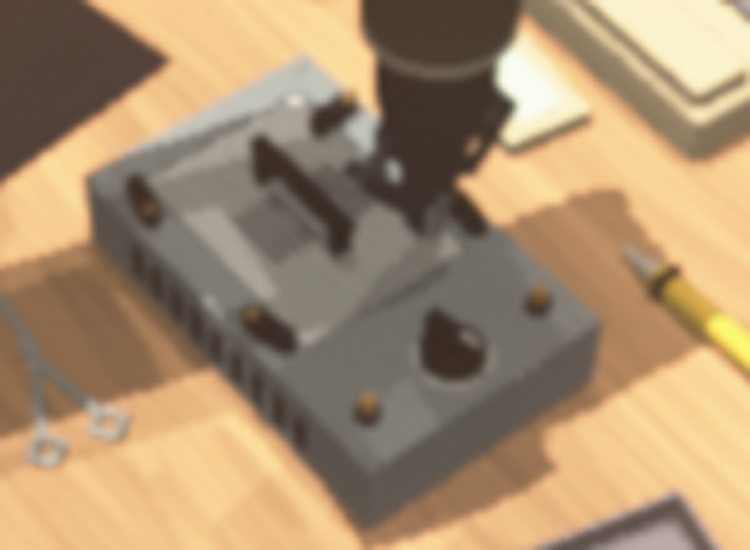

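```bash
python3 -m jog '1 -0.4 4 0.3 0 0 0;1 -0.4 8 0.3 0 0 0;1 0.2 9.5 0 0 0 0;1 0.35 9.7 0 0 0 0;1 0.3 10.6 0 0 0 0;1 0.3 11.5 0 0 0 0;1 0.25 12.4 0 0 0 0;1 0.2 13.3 0 0 0 0;1 0.15 14.2 0 0 0 0;1 0.1 14.9 0 0 0 0;1 0.35 14.9 0 0 0 0;1 0.6 14.9 0 0 0 0;1 0.6 14.9 0 0 0 0;1 -0.3 14.9 0 0 0 0;1 -0.3 14.9 4 0 0 0;-0.2 -0.3 14.9 10 0 0 0;-0.2 -0.3 14.9 10 0 0 0;-0.2 -0.3 14.9 10 0 0 0'
python3 - <<'E'
from h import *
f=grab_frame('side');crop(f,230,160,380,270,5,'b4.png')
deltas([(0,0)]);print(observe()['tcp_pos'],yaw())
E
```

```text
clock: 13.95
tcp_pos: [0.6105, 0.0963, 0.2037]
eef_rot: [[0.043, 0.005, 0.999], [-0.999, 0.0, 0.043], [-0.0, -1.0, 0.005]]
ft_force: [0.1, 0.5, -0.6]
width: 0.509
(0, 0) [-5.02 -8.14]
[0.60958558 0.09616293 0.20199042] 2.445363170184775
```

View pics/b4.png

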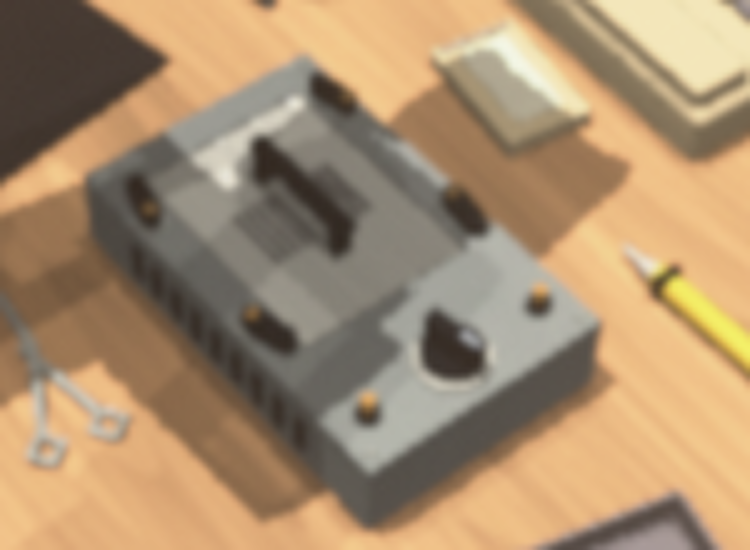

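```bash
python3 -m jog '-0.2 -2.5 -4 0 0 0 0;-0.2 -5 -8.1 0 0 0 0;-0.2 -5 -8.1 -4 0 0 0;-0.2 -5 -8.1 -8 0 0 0;-0.2 -5 -8.1 -9.5 0 0 0;-0.2 -5 -8.1 -10.1 0 0 0;-0.2 -5 -8.1 -10.1 0 0 0;1 -5 -8.1 -10.1 0 0 0;1 -5 -8.1 -10.1 0 0 0;1 -5 -8.1 -10.1 0 0 0;1 -5 -8.1 -10.1 0 0 0;1 -5 -8.1 -10.1 0 0 0;1 -5 -8.1 -10.1 0 0 0;1 -5 -8.1 -10.1 0 0 0' 90
python3 - <<'E'
from h import *
f=grab_frame('side');crop(f,230,160,380,270,5,'p1.png');o=observe();print(o['tcp_pos'],o['width'],o['ft_force'])
E
```

```text
clock: 15.4
tcp_pos: [0.56, 0.0155, 0.1014]
eef_rot: [[0.043, 0.002, 0.999], [-0.999, -0.0, 0.043], [0.0, -1.0, 0.002]]
ft_force: [-1.9, 0.4, 6.3]
width: 0.144
[0.56001098 0.0154951  0.10140474] 0.14519081535584685 [-1.09048654  0.22700244  6.54738732]
```

View pics/p1.png

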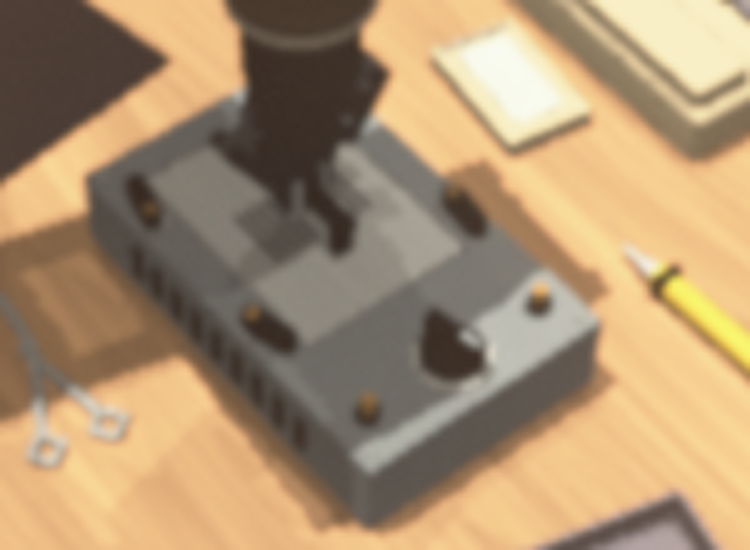

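```bash
python3 -m jog '1 0 0 0.5 0 0 0;1 0 0 1 0 0 0;1 0 0 2 0 0 0;1 0 0 4 0 0 0;1 0 0 7 0 0 0;1 0 0 10 0 0 0;1 0 0 10 0 0 0;1 0 0 10 0 0 0'
python3 - <<'E'
from h import *
f=grab_frame('side');crop(f,210,130,380,270,5,'p2.png');o=observe();print(o['tcp_pos'],o['width'],o['ft_force'],yaw())
E
```

```text
clock: 16.25
tcp_pos: [0.5598, 0.0154, 0.2012]
eef_rot: [[0.043, 0.002, 0.999], [-0.999, -0.0, 0.043], [0.0, -1.0, 0.002]]
ft_force: [0.9, -0.9, -3.6]
width: 0.14
[0.55912499 0.01541795 0.20017087] 0.14449093465338467 [-0.40007574 -0.13564585 -4.4647209 ] 2.4632981834954415
```

View pics/p2.png

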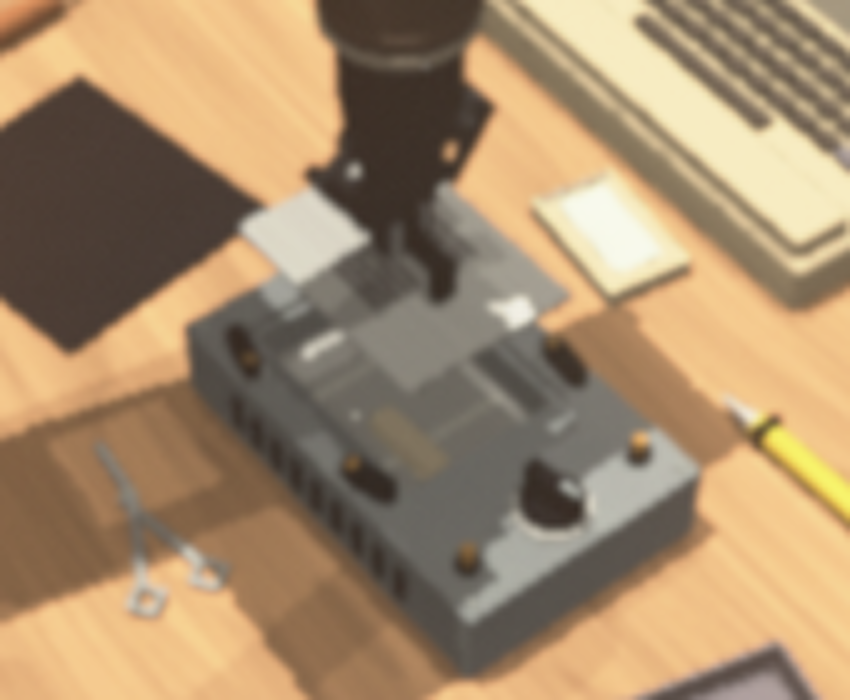

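```bash
python3 -m jog '1 -0.4 1.5 0 0 0 0;1 -1.1 4.5 0 0 0 1;1 -1.9 7.5 0 0 0 2;1 -2.6 10.5 0 0 0 3;1 -3.3 13.5 0 0 0 4;1 -4 16.5 0 0 0 5;1 -4.8 19.5 0 0 0 6;1 -5.5 22.5 0 0 0 7;1 -6.3 25.5 0 0 0 8;1 -7 28.5 0 0 0 8.3;1 -7.5 30.5 0 0 0 8.3;1 -7.75 31.6 0 0 0 8.3;1 -7.75 31.6 0 0 0 8.3;1 -7.75 31.6 0 0 0 8.3;1 -7.75 31.6 0 0 0 8.3'
python3 - <<'E'
from h import *
f=grab_frame('side');crop(f,150,100,320,240,5,'p3.png');o=observe();print(o['tcp_pos'],o['width'],o['ft_force'],yaw())
E
```

```text
clock: 17.8
tcp_pos: [0.482, 0.3306, 0.2]
eef_rot: [[0.186, -0.001, 0.983], [-0.983, -0.0, 0.186], [0.0, -1.0, -0.001]]
ft_force: [0.6, 0.1, -3.1]
width: 0.149
[0.48213748 0.3305299  0.20011981] 0.14273790832754457 [ 0.79028638 -0.5408159  -3.88083746] 10.708227170846689
```

View pics/p3.png

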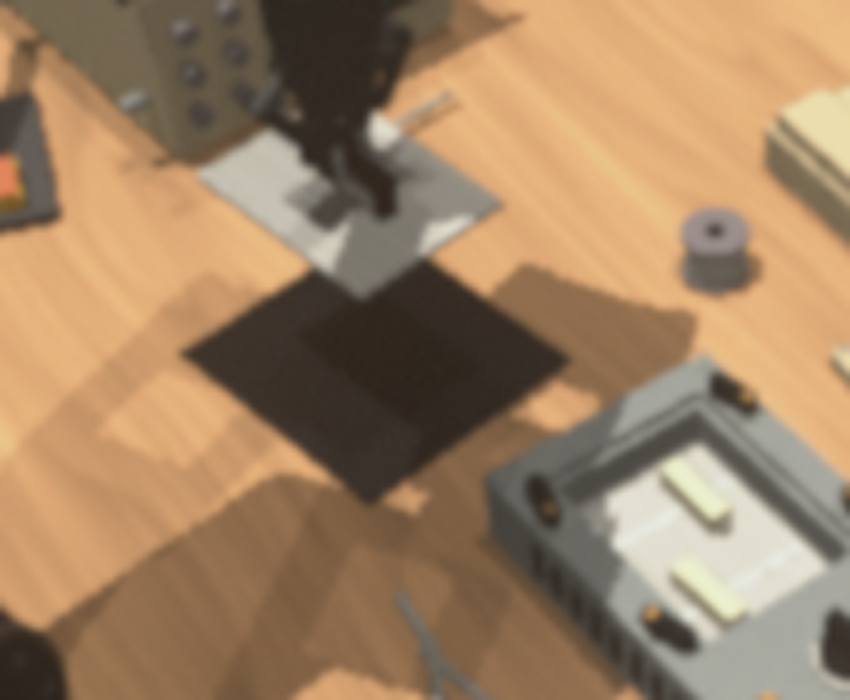

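Panel level over the mat; two resistors show so far (side view, about (289,197), (291,217)). Lower it.

```bash
python3 -m jog '1 0 0 -3 0 0 0;1 0 0 -6 0 0 0;1 0 0 -9 0 0 0;1 0 0 -12 0 0 0;1 0 0 -14 0 0 0;1 0 0 -15 0 0 0;1 0 0 -15.5 0 0 0;1 0 0 -15.8 0 0 0;1 0 0 -15.9 0 0 0;1 0 0 -15.9 0 0 0;1 0 0 -15.9 0 0 0;1 0 0 -15.9 0 0 0'
```

```text
clock: 19.05
tcp_pos: [0.4823, 0.3316, 0.0418]
eef_rot: [[0.187, 0.001, 0.982], [-0.982, 0.0, 0.187], [-0.0, -1.0, 0.001]]
ft_force: [-0.0, -0.2, -4.0]
width: 0.141
```

```bash
python3 -m jog '1 0 0 -0.1 0 0 0;1 0 0 -0.15 0 0 0;1 0 0 -0.15 0 0 0;1 0 0 -0.15 0 0 0;1 0 0 -0.15 0 0 0'
```

```text
clock: 19.55
tcp_pos: [0.4822, 0.3316, 0.0404]
eef_rot: [[0.187, 0.001, 0.982], [-0.982, 0.0, 0.187], [-0.0, -1.0, 0.001]]
ft_force: [-1.8, -2.0, 9.5]
width: 0.142
```

```bash
python3 -m jog '0.6 0 0 0 0 0 0;0.2 0 0 0 0 0 0;0 0 0 0 0 0 0;0 0 0 0 0 0 0;0 0 0 0 0 0 0;0 0 0 2 0 0 0;0 0 0 6 0 0 0;0 0 0 11 0 0 0;0 0 0 16 0 0 0;0 2 -5 18 0 0 0;0 2 -10 18 0 0 0;0 -1 -15 18 0 0 0;0 -3 -20 18 0 0 0;0 -3 -25 18 0 0 0;0 -3 -30 18 0 0 0;0 -3 -35 18 0 0 0;0 -3 -40 18 0 0 0;0 -3 -44 18 0 0 0'
python3 - <<'E'
from h import *
f=grab_frame('top');cv2.imwrite('pics/t2.png',f['image'][:,:,::-1]);crop(f,230,140,350,230,6,'bay.png')
f=grab_frame('side');crop(f,150,130,320,270,4,'p4.png')
E
```

```text
clock: 21.35
tcp_pos: [0.4516, -0.104, 0.22]
eef_rot: [[0.187, 0.001, 0.982], [-0.982, -0.0, 0.187], [0.0, -1.0, 0.001]]
ft_force: [2.3, 1.1, 0.3]
width: 0.497
```

View pics/t2.png

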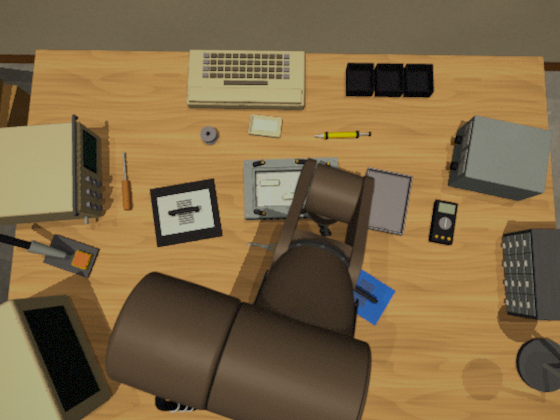

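View pics/bay.png

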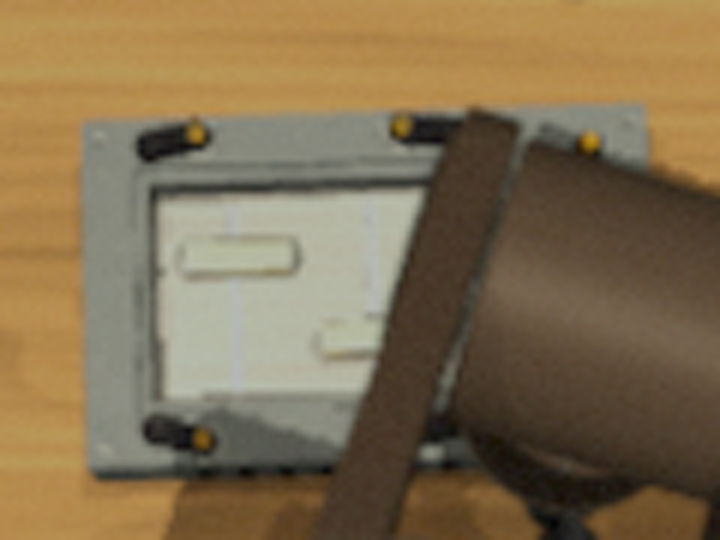

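View pics/p4.png

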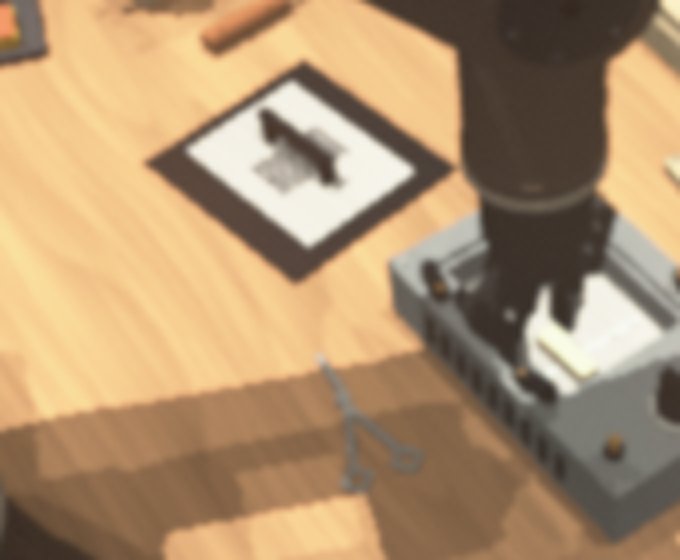

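```bash
python3 -m jog '0.2 2 -5 0 0 0 0;0.2 4 -10 0 0 0 0;0.2 6 -15 0 0 0 0;0.2 8 -20 0 0 0 0;0.2 8 -23 0 0 0 0;0.2 8 -23 0 0 0 0;0.2 8 -23 0 0 0 0'
cat > bay.py <<'E'
from h import *
import sys
f=grab_frame('top');P=cloud(f);crop(f,230,140,350,230,6,sys.argv[1]);crop(f,345,150,425,245,6,'tray_'+sys.argv[1])
c,s=np.cos(PSI),np.sin(PSI)
d=P[...,:2]-B0;bx=(c*d[...,0]+s*d[...,1])*1000;by=(-s*d[...,0]+c*d[...,1])*1000
k=(P[...,2]>.043)&(P[...,2]<.058)&(abs(bx)<57)&(abs(by)<80)
n,l,st,_=cv2.connectedComponentsWithStats(k.astype(np.uint8))
for i in range(1,n):
    if st[i,4]>12:
        q=np.stack([bx[l==i],by[l==i]],1).astype(np.float32);(ct,sz,a)=cv2.minAreaRect(q)
        print(st[i,4],'box',np.round(ct,1),np.round(sz,1),round(a,1),'world',np.round(b2w(*ct),4),'z',np.median(P[...,2][l==i]))
for r in boxes_of('resistor1','top'): print('net',np.round(r['uv'],1),round(r['score'],2),np.round(onplane(f,r['uv'],.05),3))
k=(P[...,2]>.018)&(P[...,2]<.045)&(P[...,0]>.35)&(P[...,0]<.70)&(P[...,1]<-.19)&(P[...,1]>-.46)
n,l,s,_=cv2.connectedComponentsWithStats(k.astype(np.uint8),connectivity=8)
for i in range(1,n):
    if s[i,4]>30: print('tray?',s[i,4],cv2.minAreaRect(P[l==i][:,:2].astype(np.float32)))
o=observe();print(o['tcp_pos'],yaw(),o['q'])
E
python3 bay.py bay2.png
```

```text
clock: 22.15
tcp_pos: [0.5317, -0.3322, 0.2192]
eef_rot: [[0.185, -0.001, 0.983], [-0.983, 0.001, 0.185], [-0.001, -1.0, -0.001]]
ft_force: [0.3, -0.1, 0.4]
width: 0.4
56 box [22.1 43. ] [16.8 46.5] 3.8 world [0.5795 0.0588] z 0.04957569496111046
net [268.1 181.7] 0.58 [0.58  0.056 0.05 ]
net [207.8 135.5] 0.23 [0.734 0.26  0.05 ]
tray? 142 ((0.5543286800384521, -0.26449912786483765), (0.06920765340328217, 0.21116094291210175), 59.81281661987305)
[ 0.53171172 -0.33077119  0.21957583] 10.784590187096295 [-3.46663375e+01  2.75843145e+01  9.66798768e+01  1.65543123e-02
  5.57958297e+01 -4.54602260e+01]
```

View pics/bay2.png

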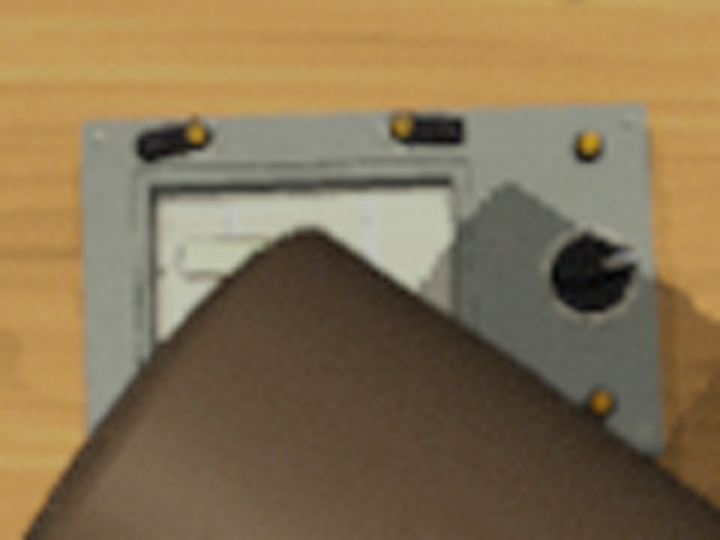

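Still occluded by the elbow; move out toward the start side.

```bash
python3 -m jog '0.2 -5 -5 3 0 0 0;0.2 -9 -10 3 0 0 0;0.2 -12 -15 3 0 0 0;0.2 -15 -20 3 0 0 0;0.2 -18 -23 3 0 0 0;0.2 -18 -23 3 0 0 0;0.2 -18 -23 3 0 0 0'
python3 bay.py bay3.png
```

```text
clock: 22.95
tcp_pos: [0.3491, -0.5648, 0.25]
eef_rot: [[0.184, -0.0, 0.983], [-0.983, -0.001, 0.184], [0.001, -1.0, -0.001]]
ft_force: [0.6, 0.5, -0.3]
width: 0.401
100 box [22.5 35.5] [62.3 19.9] 89.0 world [0.5802 0.0513] z 0.05043082840032942
104 box [-23.9 -38.6] [18.8 61.8] 2.0 world [ 0.5373 -0.0249] z 0.04935198528689731
net [325.  183.3] 0.68 [ 0.578 -0.13   0.05 ]
net [274.1 183.8] 0.55 [0.574 0.036 0.05 ]
tray? 259 ((0.5305182337760925, -0.33018019795417786), (0.15113776922225952, 0.20112702250480652), 79.18955993652344)
[ 0.35180945 -0.56137575  0.24979968] 10.713600870413975 [-6.05553953e+01  2.87210401e+01  8.98806245e+01  1.95108626e-02
  6.14261151e+01 -7.12783342e+01]
```

View pics/bay3.png

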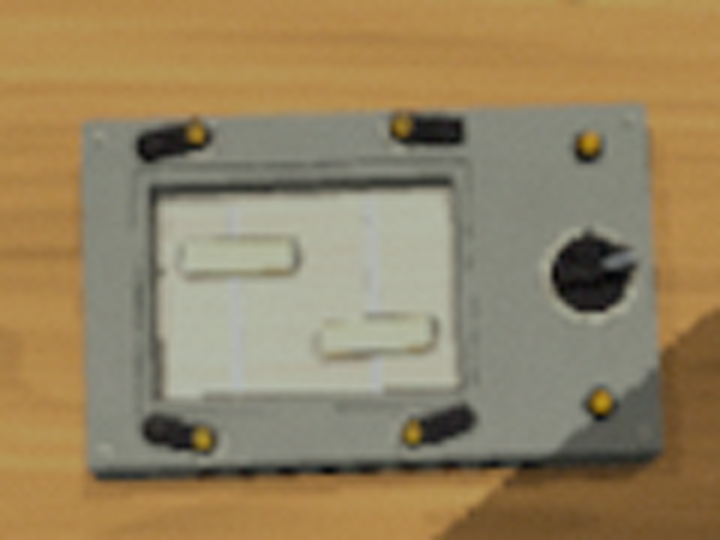

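View pics/tray_bay3.png

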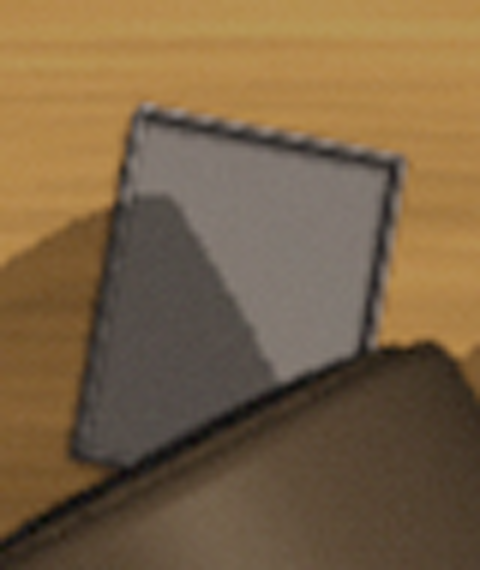

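```bash
python3 -m jog '0.2 18.55 53.65 0 0 0 -6;0.2 18.55 53.65 0 0 0 -6;0.2 18.55 53.65 0 0 0 -6;0.2 18.55 53.65 0 0 0 -6;0.2 18.55 53.65 0 0 0 -6;0.2 18.55 53.65 0 0 0 -6;0.2 18.55 53.65 0 0 0 -6;0.2 18.55 53.65 0 0 0 -6;0.2 18.55 53.65 0 0 0 -6;0.2 18.55 53.65 0 0 0 -6;0.2 18.55 53.65 0 0 0 -6;0.2 18.55 53.65 0 0 0 -6;0.2 18.55 53.65 0 0 0 -6;0.2 18.55 53.65 0 0 0 -6;0.2 18.55 53.65 0 0 0 -6;0.2 18.55 53.65 0 0 0 -6;0.2 18.55 53.65 0 0 0 -6' 40; python3 -c "
from h import *
print(observe()['tcp_pos'],yaw())"
```

```text
clock: 24.75
tcp_pos: [0.5373, -0.0262, 0.2499]
eef_rot: [[0.082, -0.0, 0.997], [-0.997, -0.0, 0.082], [0.0, -1.0, -0.0]]
ft_force: [-0.2, -0.7, -0.5]
width: 0.397
[ 0.53728159 -0.02624674  0.24986311] 4.696019910914763
```

```bash
python3 -m jog '0.2 0 0.1 -5 0 0 0;0.2 0 0.1 -10 0 0 0;0.2 0 0.1 -14 0 0 0;0.2 0 0.1 -17 0 0 0;0.2 0 0.1 -18.5 0 0 0;0.2 0 0.1 -19.1 0 0 0;0.2 0 0.1 -19.1 0 0 0;1 0 0.1 -19.1 0 0 0;1 0 0.1 -19.1 0 0 0;1 0 0.1 -19.1 0 0 0;1 0 0.1 -19.1 0 0 0;1 0 0.1 -19.1 0 0 0;1 0 0.1 -19.1 0 0 0'
```

```text
clock: 26.05
tcp_pos: [0.5382, -0.0246, 0.0599]
eef_rot: [[0.083, 0.002, 0.997], [-0.997, -0.0, 0.083], [0.0, -1.0, 0.002]]
ft_force: [-0.3, -0.8, 8.6]
width: 0.192
```

```bash
python3 -m jog '1 0 0 1 0 0 0;1 0 0 3 0 0 0;1 0 0 7 0 0 0;1 0 0 12 0 0 0;1 0 0 16 0 0 0;1 0 -3 16 0 0 -4;1 0 -7 16 0 0 -8;1 0 -10 16 0 0 -12;1 0 -10 16 0 0 -15.7;1 0 -10 16 0 0 -15.7'
cat > tr.py <<'E'
from h import *
import sys
f=grab_frame('side');cv2.imwrite('pics/'+sys.argv[1],f['image'][:,:,::-1]);
for n in('top','side'):
    f=grab_frame(n);P=cloud(f)
    k=(P[...,2]>.02)&(P[...,2]<.036)&(P[...,0]>.35)&(P[...,0]<.70)&(P[...,1]<-.19)&(P[...,1]>-.46)
    m,l,s,_=cv2.connectedComponentsWithStats(k.astype(np.uint8),connectivity=8)
    for i in range(1,m):
        if s[i,4]>40: print(n,'tray?',s[i,4],cv2.minAreaRect(P[l==i][:,:2].astype(np.float32)))
o=observe();print(o['tcp_pos'],yaw(),o['width'],o['ft_force'])
E
python3 tr.py s5.png
```

```text
clock: 27.05
tcp_pos: [0.5374, -0.1252, 0.2196]
eef_rot: [[-0.192, 0.001, 0.981], [-0.981, -0.0, -0.192], [-0.0, -1.0, 0.001]]
ft_force: [0.5, -0.5, 0.1]
width: 0.199
top tray? 53 ((0.6239824295043945, -0.3600849509239197), (0.0856507197022438, 0.006803327705711126), 78.376220703125)
top tray? 155 ((0.5259528756141663, -0.3526650071144104), (0.10573948919773102, 0.2002936452627182), 79.16813659667969)
side tray? 497 ((0.5287489295005798, -0.331775426864624), (0.15267115831375122, 0.20270168781280518), 79.83063507080078)
[ 0.53745712 -0.12398759  0.21921031] -10.795570030928909 0.19384154411504012 [ 0.00836705  0.2992456  -0.20648297]
```

View pics/s5.png

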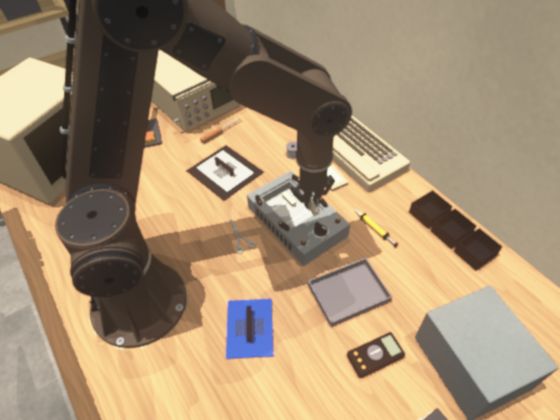

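```bash
python3 -m jog '1 0.7 -5 0 0 0 0;1 1.4 -10 0 0 0 0;1 2.2 -15 0 0 0 0;1 3 -19 0 0 0 0;1 3.15 -21.4 0 0 0 0;1 3.15 -21.4 0 0 0 0;1 3.15 -21.4 -5 0 0 0;1 3.15 -21.4 -10 0 0 0;1 3.15 -21.4 -14 0 0 0;1 3.15 -21.4 -16.5 0 0 0;1 3.15 -21.4 -18 0 0 0;1 3.15 -21.4 -18.5 0 0 0;1 3.15 -21.4 -18.5 0 0 0;1 3.15 -21.4 -18.5 0 0 0'
```

```text
clock: 28.6
tcp_pos: [0.5699, -0.3388, 0.0353]
eef_rot: [[-0.189, 0.002, 0.982], [-0.982, -0.001, -0.189], [0.001, -1.0, 0.002]]
ft_force: [0.1, 0.4, 0.2]
width: 0.198
```

```bash
python3 -m jog '0.5 0 0 0 0 0 0;0.2 0 0 0 0 0 0;0.2 0 0 0 0 0 0;0.2 0 0 0 0 0 0;0.2 0 0 3 0 0 0;0.2 0 0 8 0 0 0;0.2 0 0 13 0 0 0;0.2 0 0 18 0 0 0;0.2 0 5 19 0 0 0;0.2 0 10 19 0 0 0;0.2 0 15 19 0 0 0;0.2 0 15 19 0 0 0'; python3 tr.py s6.png
```

```text
clock: 29.8
tcp_pos: [0.5683, -0.1834, 0.2241]
eef_rot: [[-0.186, -0.001, 0.982], [-0.982, 0.001, -0.186], [-0.001, -1.0, -0.001]]
ft_force: [-0.3, -0.5, 0.4]
width: 0.402
top tray? 138 ((0.5195345878601074, -0.38609105348587036), (0.04672270268201828, 0.20106177031993866), 76.2834701538086)
side tray? 508 ((0.5288982391357422, -0.33182966709136963), (0.1526423692703247, 0.20194387435913086), 79.36595916748047)
side tray? 66 ((0.5675387382507324, -0.3408053517341614), (0.060330964624881744, 0.01833660900592804), 79.3675537109375)
[ 0.56922988 -0.18844102  0.22404542] -10.87838079442744 0.399259835842575 [ 0.35768662 -0.27309043  0.14308527]
```

View pics/s6.png

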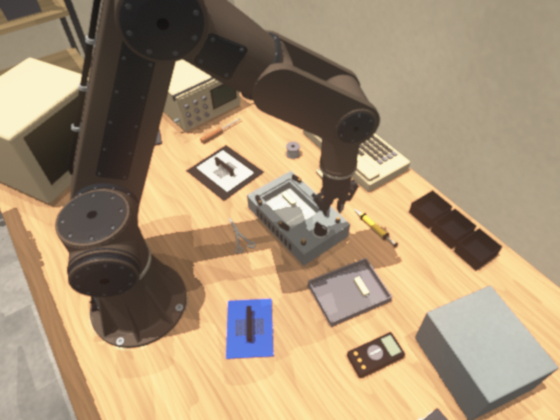

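```bash
python3 -m jog '0.2 0.3 5 0 0 0 5;0.2 0.5 10 0 0 0 10;0.2 0.8 15 0 0 0 12.6;0.2 1 20 0 0 0 12.6;0.2 1.1 23.95 0 0 0 12.6;0.2 1.1 23.95 0 0 0 12.6;0.2 1.1 23.95 -5 0 0 12.6;0.2 1.1 23.95 -10 0 0 12.6;0.2 1.1 23.95 -14 0 0 12.6;0.2 1.1 23.95 -15.8 0 0 12.6;0.2 1.1 23.95 -16.5 0 0 12.6;0.2 1.1 23.95 -16.5 0 0 12.6;1 1.1 23.95 -16.5 0 0 12.6;1 1.1 23.95 -16.5 0 0 12.6;1 1.1 23.95 -16.5 0 0 12.6;1 1.1 23.95 -16.5 0 0 12.6;1 1.1 23.95 -16.5 0 0 12.6;1 1.1 23.95 -16.5 0 0 12.6'
```

```text
clock: 31.75
tcp_pos: [0.5809, 0.0509, 0.06]
eef_rot: [[0.029, 0.002, 1.0], [-1.0, -0.0, 0.029], [0.0, -1.0, 0.002]]
ft_force: [-0.5, -2.6, 9.1]
width: 0.197
```

```bash
python3 -m jog '1 0 0 1 0 0 0;1 0 0 3 0 0 0;1 0 0 7 0 0 0;1 0 0 12 0 0 0;1 0 0 16 0 0 0;1 0 -4 16 0 0 -4;1 0 -9 16 0 0 -8;1 0 -14 16 0 0 -12.6;1 0 -18 16 0 0 -12.6;1 0 -18 16 0 0 -12.6'; python3 tr.py s7.png
```

```text
clock: 32.75
tcp_pos: [0.58, -0.1334, 0.2199]
eef_rot: [[-0.193, 0.001, 0.981], [-0.981, -0.001, -0.193], [0.001, -1.0, 0.002]]
ft_force: [0.2, 0.9, -0.3]
width: 0.197
top tray? 217 ((0.5279935598373413, -0.3460142910480499), (0.1187971904873848, 0.20296955108642578), 79.07373809814453)
top tray? 68 ((0.5701814889907837, -0.3387872576713562), (0.058200690895318985, 0.01816779188811779), 79.79650115966797)
side tray? 489 ((0.5285136699676514, -0.33168449997901917), (0.15237002074718475, 0.20260225236415863), 79.59013366699219)
side tray? 68 ((0.5671093463897705, -0.34121477603912354), (0.060041844844818115, 0.019516026601195335), 79.43514251708984)
[ 0.57985187 -0.12886868  0.21939394] -10.970484548603268 0.19583738082553967 [ 0.49447751 -0.02425878 -0.83655974]
```

View pics/s7.png

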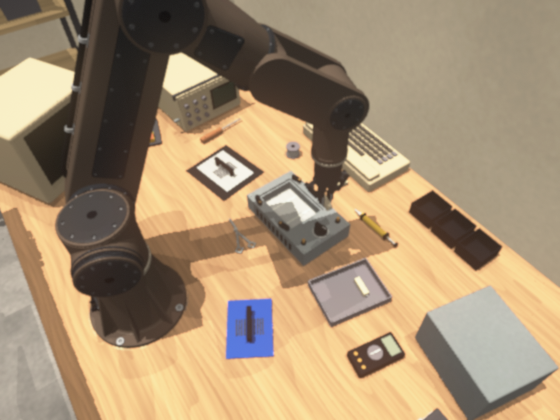

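```bash
python3 -m jog '1 -2 -4.5 0 0 0 0;1 -4 -9 0 0 0 0;1 -6 -13.5 0 0 0 0;1 -8 -17.5 0 0 0 0;1 -8.85 -19.4 0 0 0 0;1 -8.85 -19.4 0 0 0 0;1 -8.85 -19.4 -5 0 0 0;1 -8.85 -19.4 -10 0 0 0;1 -8.85 -19.4 -14 0 0 0;1 -8.85 -19.4 -16.5 0 0 0;1 -8.85 -19.4 -18 0 0 0;1 -8.85 -19.4 -18.5 0 0 0;1 -8.85 -19.4 -18.5 0 0 0;1 -8.85 -19.4 -18.5 0 0 0'
```

```text
clock: 34.3
tcp_pos: [0.4924, -0.3232, 0.0351]
eef_rot: [[-0.189, 0.001, 0.982], [-0.982, -0.001, -0.189], [0.001, -1.0, 0.002]]
ft_force: [0.0, 0.3, 0.3]
width: 0.199
```

```bash
python3 -m jog '0.5 0 0 0 0 0 0;0.2 0 0 0 0 0 0;0.2 0 0 0 0 0 0;0.2 0 0 0 0 0 0;0.2 0 0 3 0 0 0;0.2 0 0 8 0 0 0;0.2 0 0 13 0 0 0;0.2 0 0 18 0 0 0;0.2 -4 -5 20 0 0 0;0.2 -8 -10 20 0 0 0;0.2 -12 -15 20 0 0 0;0.2 -16 -20 20 0 0 0;0.2 -20 -23 20 0 0 0;0.2 -22 -26 20 0 0 0;0.2 -22 -26 20 0 0 0;0.2 -22 -26 20 0 0 0'; python3 tr.py s8.png;python3 bay.py bay8.png;python3 - <<'E'
from h import *
f=grab_frame('top');cv2.imwrite('pics/t8.png',f['image'][:,:,::-1]);P=cloud(f)
for nm in('top','side'):
    f=grab_frame(nm);P=cloud(f)
    k=(P[...,2]>.03)&(P[...,2]<.06)&(np.hypot(P[...,0]-.482,P[...,1]-.331)<.07)
    print('handle',P[k].mean(0),'max z',P[k][:,2].max(),cv2.minAreaRect(P[k][:,:2].astype(np.float32)))
E
```

```text
clock: 35.9
tcp_pos: [0.2677, -0.5868, 0.2337]
eef_rot: [[-0.194, -0.0, 0.981], [-0.981, -0.002, -0.194], [0.002, -1.0, -0.0]]
ft_force: [0.9, 0.7, -1.1]
width: 0.401
top tray? 242 ((0.5315026044845581, -0.33025500178337097), (0.1519717276096344, 0.20186516642570496), 78.9161376953125)
top tray? 65 ((0.5693310499191284, -0.33885589241981506), (0.05770722031593323, 0.01937773823738098), 79.77159881591797)
top tray? 100 ((0.4843584895133972, -0.2613888382911682), (0.14897620677947998, 0.07054372131824493), 24.328689575195312)
top tray? 67 ((0.4925459325313568, -0.32197996973991394), (0.05781954154372215, 0.018132638186216354), 78.87019348144531)
side tray? 63 ((0.4947669208049774, -0.25186920166015625), (0.0069342986680567265, 0.0834723562002182), 79.0440902709961)
[ 0.27130789 -0.58262502  0.23356578] -10.983842516242632 0.39906969773971557 [ 0.14442713  0.81506305 -0.57368713]
net [386.9 185.3] 0.66 [ 0.575 -0.331  0.05 ]
tray? 359 ((0.5309586524963379, -0.3301163911819458), (0.1520058661699295, 0.20153658092021942), 79.243408203125)
tray? 89 ((0.5702914595603943, -0.33908048272132874), (0.06079031154513359, 0.017911653965711594), 78.94324493408203)
tray? 86 ((0.49269580841064453, -0.3223167955875397), (0.059511709958314896, 0.01875285804271698), 77.69525146484375)
[ 0.27224781 -0.58209431  0.23378374] -10.883278699887148 [-6.76434032e+01  2.80059577e+01  9.36377952e+01  1.40439546e-02
  5.83815203e+01 -5.67674889e+01]
handle [0.48315117 0.32947874 0.04298688] max z 0.05279788145655263 ((0.483634352684021, 0.33081525564193726), (0.015447068028151989, 0.09894315898418427), 10.445015907287598)<stdin>:6: RuntimeWarning: Mean of empty slice.
  ret = um.true_divide(
Traceback (most recent call last):
ValueError: zero-size array to reduction operation maximum which has no identity
```

View pics/s8.png

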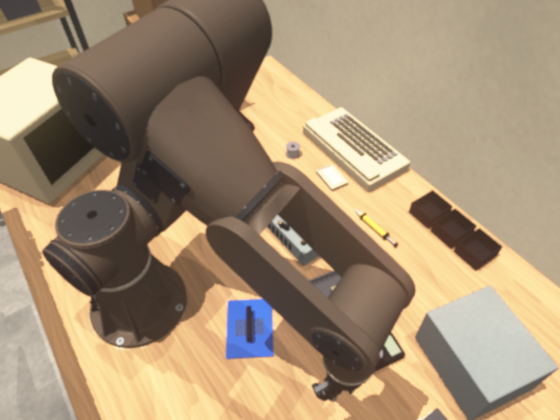

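View pics/t8.png

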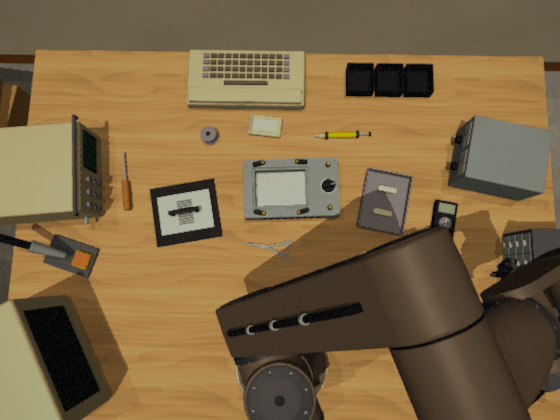

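View pics/bay8.png

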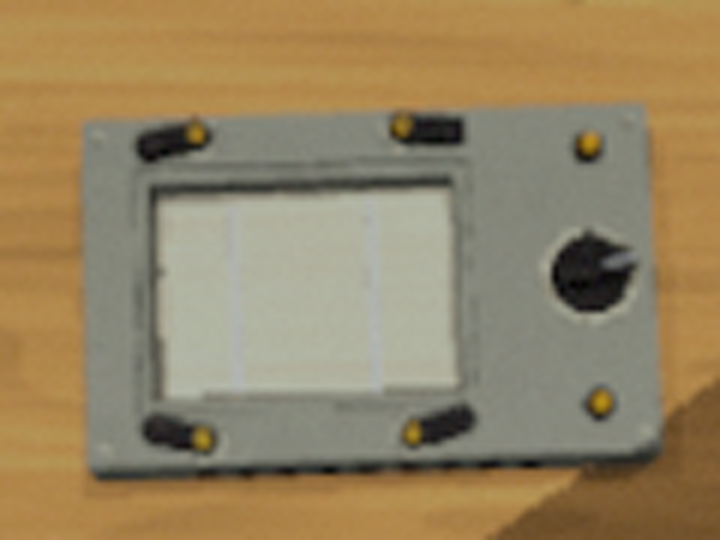

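```bash
cat > btn.py <<'E'
from h import *
from scipy.optimize import minimize_scalar
f=grab_frame('top');g=cv2.cvtColor(f['image'],cv2.COLOR_RGB2GRAY).astype(float)
hsv=cv2.cvtColor(f['image'],cv2.COLOR_RGB2HSV)
P=cloud(f);c,s=np.cos(PSI),np.sin(PSI)
d=P[...,:2]-B0;bx=(c*d[...,0]+s*d[...,1])*1000;by=(-s*d[...,0]+c*d[...,1])*1000
S=6
G=cv2.resize(g[140:230,230:350],None,fx=S,fy=S,interpolation=cv2.INTER_CUBIC)
vis=cv2.cvtColor(np.clip(G,0,255).astype(np.uint8),cv2.COLOR_GRAY2BGR)
for nm,px,py in(('nl',-83,55),('nr',-83,-55),('fl',83,55),('fr',83,-55)):
    k=(P[...,2]>.0775)&(P[...,2]<.09)&(np.hypot(bx-px,by-py)<45)
    v=np.array([bx[k].mean()-px,by[k].mean()-py])
    base=0 if px<0 else np.pi
    a=np.arctan2(v[1],v[0])-base;a=(a+np.pi)%(2*np.pi)-np.pi
    best=[]
    for sgn in(-1,1):
      for th in np.arange(.9,1.76,.01)*sgn:
        u=np.array([np.cos(th+base),np.sin(th+base)]);n=np.array([-u[1],u[0]])
        L=np.linspace(5,31,14);N=np.linspace(-6,6,7)
        pts=np.array([proj(f,[*b2w(*(np.array([px,py])+l*u+w*n)),.083]) for l in L for w in N])
        val=cv2.remap(g.astype(np.float32),pts[:,0].astype(np.float32)[None],pts[:,1].astype(np.float32)[None],cv2.INTER_LINEAR).mean()
        best.append((val,th))
    b=min(best)[1]
    print(nm,'depth pts',k.sum(),'angle',round(a,3),'image fit',round(b,2),round(min(best)[0],1))
    for th,col in((b,(0,0,255)),(1.2*np.sign(b),(0,255,0))):
        q=[proj(f,[*b2w(px+l*np.cos(th+base),py+l*np.sin(th+base)),.083]) for l in(0,34.5)]
        q=[(int((x[0]-230+.5)*S),int((x[1]-140+.5)*S)) for x in q];cv2.line(vis,q[0],q[1],col,1)
cv2.imwrite('pics/btn.png',vis)
E
python3 btn.py
```

```text
nl depth pts 56 angle 1.297 image fit 1.4 48.3
nr depth pts 52 angle -1.245 image fit -1.37 45.6
fl depth pts 55 angle -1.336 image fit -1.23 39.0
fr depth pts 55 angle 1.43 image fit 1.37 39.0
```

View pics/btn.png

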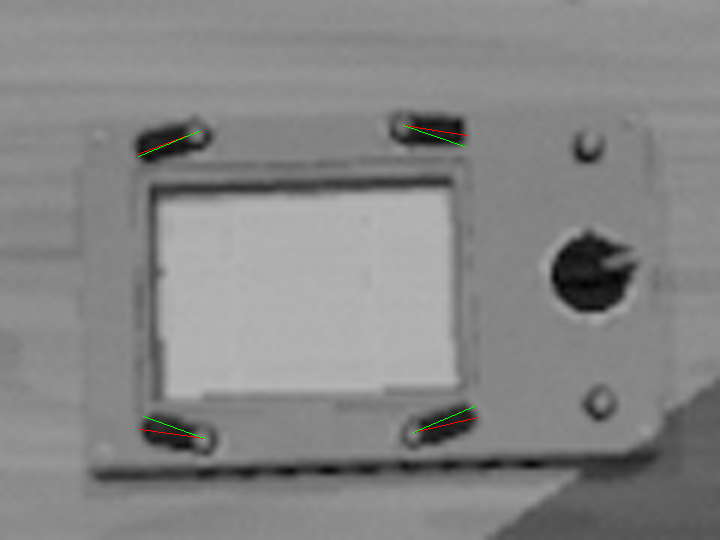

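```bash
cat > btn2.py <<'E'
from h import *
from scipy.optimize import minimize
# rectify both cameras to box frame at z=.083, average several frames, free fit pivot offset + angle
def fit(nm,px,py,f,g,z=.083):
    base=0 if px<0 else np.pi
    r=1.0
    xs=np.arange(-48,49,r);X,Y=np.meshgrid(xs+px,xs+py,indexing='ij')
    pr=np.array([[proj(f,[*b2w(x,y),z]) for x,y in zip(a,b)] for a,b in zip(X,Y)]).astype(np.float32)
    I=cv2.remap(g,pr[...,0],pr[...,1],cv2.INTER_CUBIC)
    return X,Y,I,base
from scipy.ndimage import gaussian_filter
for cam_ in('top',):
    fr=[grab_frame(cam_) for _ in range(4)];f=fr[0]
    g=np.mean([np.minimum(x['image'][...,1],200).astype(np.float32) for x in fr],0)   # green channel
    for nm,px,py in(('nl',-83,55),('nr',-83,-55),('fl',83,55),('fr',83,-55)):
        X,Y,I,base=fit(nm,px,py,f,g)
        # model: capsule dark, else bright; brass screw ignored within 8mm of pivot
        def cost(p):
            th,ox,oy,b=p;u=np.array([np.cos(th+base),np.sin(th+base)])
            dx=X-px-ox;dy=Y-py-oy;l=dx*u[0]+dy*u[1];w=-dx*u[1]+dy*u[0]
            lc=np.clip(l,0,27.5);dist=np.hypot(l-lc,w)-7
            M=1/(1+np.exp(-dist/1.2))
            W=((np.hypot(dx,dy)>8)&(dist<7)).astype(float)
            A=np.stack([np.ones_like(M),M],-1)[W>0];y=I[W>0]
            return ((A@np.linalg.lstsq(A,y,rcond=None)[0]-y)**2).mean()
        best=min((minimize(cost,[t0,0,0,0],method='Nelder-Mead',options=dict(initial_simplex=np.array([[t0,0,0,0],[t0+.1,0,0,0],[t0,3,0,0],[t0,0,3,0],[t0,0,0,1]]))) for t0 in(1.2,1.35,1.5,-1.2,-1.35,-1.5)),key=lambda r:r.fun)
        print(cam_,nm,np.round(best.x[:3],3),round(best.fun,1))
E
python3 btn2.py
```

```text
top nl [ -1.048   3.467 -61.961] 0.0
top nr [ 1.48   5.017 61.992] 0.0
top fl [  1.54   18.711 -61.963] 0.0
top fr [-1.767  7.936 29.056] 4.6btn2.py:25: RuntimeWarning: Mean of empty slice.
  return ((A@np.linalg.lstsq(A,y,rcond=None)[0]-y)**2).mean()
  ret = ret.dtype.type(ret / rcount)
```

```bash
sed -i 's/W=((np.hypot(dx,dy)>8)&(dist<7)).astype(float)/W=((np.hypot(dx,dy)>8)\&(dist<7)).astype(float)\n            if np.hypot(ox,oy)>6: return 1e5/; s/for t0 in(1.2,1.35,1.5,-1.2,-1.35,-1.5))/for t0 in np.array([1.1,1.2,1.35,1.5])*{"nl":1,"nr":-1,"fl":-1,"fr":1}[nm])/' btn2.py; sed -i 's/return ((A@/return -np.linalg.lstsq(A,y,rcond=None)[0][1]+0*((A@/' btn2.py; python3 btn2.py
```

```text
top nl [ 1.36  -0.981 -0.73 ] -103.1
top nr [-1.336 -1.     1.416] -107.5
top fl [-1.326 -1.54  -0.565] -108.7
top fr [ 1.473 -1.899  1.719] -112.6
```

```bash
python3 - <<'E'
from h import *
print(robot.hand_in(), observe()['clock'])
E
```

```text
the job is handed in; nothing more can be done
the job is handed in; nothing more can be done
```

The whole job is done and handed in; the last clock reading was about 36 s, and my last checks raised no problem that needed mending. I clicked the isolator clockwise to off, then swung all four turn buttons aside. I laid the freed panel flat, handle up, on the mat, and moved the two resistor blocks that were in the bay into the tray.

- **Panel:** its centre is about 2 mm from the mat's, and it lies flat.
- **Isolator:** its pointer shows off.
- **Resistors:** the bay is empty. Both blocks lie in the tray, at about ±40 mm along its long (x) axis. The tray had not moved.
- **Bystanders:** by eye in the top view they are where they were, and the arm stands clear of everything.
- **Turn buttons:** the best image fit puts them at about 1.36, 1.34, 1.33 and 1.47 rad, against the limit of 1.2. Two rougher estimates, tied to the less exact pivot positions, differed by about 0.1 rad and went as low as 1.23. Every estimate was above 1.2, so I left the buttons alone.
- **Failed check:** a repeat panel check in the side camera found no points because the arm blocked the view, so the final panel check rests on the top camera.

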